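# Sweep the loose paint bottle caps off the work board

## Task

Clear the work board: with the closed fingers, sweep the three loose paint bottle caps (green, red and black) across the board and over its edge so that all three end up lying in the blue tray. Only push them gently along the board, do not pinch or lift them, and leave the ink pot, the stamp and everything else standing where it is.

Things in the scene. Friction and masses are not known exactly. Their poses are not given: they have to be found in the camera images.
- board: raised plywood work board, 250 mm (its x) by 320 mm (its y), fixed; its flat top, partly covered with brown card, lies 40 mm above the table and has no rim. Origin: on the table under the board's middle; x away from the robot, y to the left, turned by a small yaw
- blue_tray: blue open tray 250 mm (its x, along the board's edge) by 110 mm (its y), 26 mm high, walls and floor 4 mm, fixed, on the table at the left or right (+y or -y) edge of the board, its near wall tucked 6 mm under the overhanging board: a cap pushed over that edge drops 36 mm into it. Origin: underside centre, 209 mm from the board's origin along the board's y; axes parallel to the board's
- white_tray: white tray of the same size at the other side edge of the board, with brushes in it: not for the caps. Origin: underside centre
- cap_green_center (a point): green screw cap of a paint bottle, a loose round disc 34 mm in diameter and 16 mm high, about 20 g, lying flat on the board; the point is the centre of the cap (8 mm above the board's top while it lies there)
- cap_red_center (a point): red screw cap of a paint bottle, a loose round disc 34 mm in diameter and 16 mm high, about 20 g, lying flat on the board; the point is the centre of the cap (8 mm above the board's top while it lies there)
- cap_black_center (a point): black screw cap of a paint bottle, a loose round disc 34 mm in diameter and 16 mm high, about 20 g, lying flat on the board; the point is the centre of the cap (8 mm above the board's top while it lies there)
- cap_green: the same green cap: centre of its underside
- cap_red: the same red cap: centre of its underside
- cap_black: the same black cap: centre of its underside
- ink_pot: amber ink pot with a yellow lid, loose and upright on the board among the caps, diameter 40 mm, height 45 mm; origin: underside centre. Stays where it is
- stamp: wooden hand stamp, loose and upright on the board among the caps, base 34 x 34 mm, 50 mm high with a turned knob; origin: underside centre. Stays where it is
- blue_jar: blue jar with a white lid on the table right of the board, diameter 64 mm, height 80 mm, loose; origin: underside centre
- clay_cup: terracotta cup on the table left of the board, diameter 80 mm, height 75 mm, loose; origin: underside centre

How it is judged:
By the outcome, as a careful person would: the job done as asked, in the order asked, and still so for the second after the job is handed in, with the robot touching nothing.
It also fails if it takes over 66 s, if anything falls off the work surface, if the arm or the gripper's body presses on something with over 40 N, if the wrist force passes 120 N, or if a joint passes its speed limit or range.

## Robot

A 7-joint arm with a two-finger parallel gripper is mounted at the origin on the work surface. World frame = base frame: x ahead of the robot, y to its left, z up, the work surface at z = 0. Lengths are in m, angles in rad, forces in N, time in s.
With the tool pointing down it reaches from about 0.4 to 0.85 m from the base axis. Payload 10.4 kg.
Tool frame: the origin (TCP) lies midway between the tips of the shut fingers; the grasp point (between the pads) lies 19 mm behind it; z points along the fingers, y is the line along which they close (so a half turn about z gives the same grasp; the last joint's range is limited). The gripper opens to 85 mm and grips with 20 to 120 N. Pads are 22 mm wide; open, the fingers measure 114 mm over their backs; the gripper's body (76 mm by 85 mm) begins 54 mm behind the grasp point. The pads swing forward as they close: fully open they stand 13 mm farther back than shut.
Start: joints at [-0.023, 0.332, -0.065, 1.46, 0.022, 1.35, -0.088], TCP at [0.625, 0, 0.231] pointing down, gripper open.
Joint ranges: [-2.6, 2.6], [-0.5, 2.12], [-1.47, 1.34], [0.16, 2.42], [-1.27, 4.41], [0.06, 2.06], [-2.6, 2.6]. Speed limits (rad/s): [2.22, 2.22, 2.79, 2.79, 3.14, 3.14, 3.14].

## Interface

Orientations are given as [roll, pitch, yaw] about the fixed x, y, z axes, in that order (R = Rz(yaw) Ry(pitch) Rx(roll)).
In Python, from rig import env gives the robot as it stands. The module is installed in compiled form; this text tells all that it offers.
- The arm moves only by the shell command python3 -m pendant 'ROWS' [FORCE]. ROWS is JSON, one flat list of numbers, 7 for each row, row after row: the opening, from -1 (shut) to 1 (fully open), then the shift along the tool's x, y, z each as a share of 3 cm, from -1 to 1, then the turn, a rotation vector about the tool's x, y, z each as a share of 0.1 rad, from -1 to 1. In form: [gripper, tx, ty, tz, ax, ay, az, gripper, tx, ty, tz, ax, ay, az, ...]. A call has 1 to 12 rows; each row shifts and turns the commanded pose from where the row before left it, along the tool's axes as they then stand; what a row does not reach is not made up. A row lasts 1/12 s, in which the tool goes at most 41.7 mm and 7.16 degrees, less where a joint would pass 70% of its speed; a pose out of reach is approached as far as the arm can. A call with a number of a shift or a turn outside -1 to 1 is refused whole. A call with a gripper value outside its range is refused whole. The fingers move at their own pace and stop on an object; FORCE is the grip in N (left out, the last holds). Time passes only in rows, so rows that do not move let the fingers close. It gives the time, the measured TCP pose, the force, the opening and the grip force at its end, in the units of the state.
- env.read_state(): the state, without advancing time (a new reading comes with each control period).
- env.get_image(name): name is "scene" or "side" or "wrist"; returns the picture (400x640x3 uint8, blue, green, red); there is no depth.
- env.camera_model(name): a dict with "fx", "fy", "cx", "cy" (pixels), "rvec" (rotation vector, rad) and "tvec" (3), from world to camera coordinates, as OpenCV has them. Camera axes: x right, y down, z forward; pixel columns grow to the right and rows downward; lengths in m; the calibration is good to about 2 mm. A picture is of the moment at which its call begins: read the wrist's pose just before it. camera_model takes no time and is no camera call; for the wrist camera it gives the pose at the moment of the call.
- env.close_job(): hands the job in; it is judged then, once.
The state is a dict: "t": time; "joints": joint angles; "dq": joint speeds; "joint_efforts": joint torques, N m; "ee_pos": TCP position; "ee_rot": TCP orientation; "force": force on the tool from outside, world axes, zero at the start; "ft_torque": the same for the moment, N m; "width": finger opening in m; "grip_force": force on a finger pad.
Only numpy, scipy, OpenCV 4.12 (cv2) and the standard library are available. Lean on these libraries where they do the work, as an engineer would, in place of code of your own. Each camera call takes 0.05 s, during which the arm holds its last target. There are 200 camera calls.

## Working session

There is one attempt and no reset: what is moved stays moved. The work goes in short steps, Python scripts to look and compute and a shell command to move; the robot and the scene stay as the last step left them, time stands still between calls to the robot, and variables do not carry over. Pictures are saved under pics/ and viewed, at most 10 in all, crops included, and the job is handed in when it is done.

```bash
mkdir -p pics
python3 - <<'E'
from rig import env
import cv2
s=env.read_state();print(s)
for n in("scene","side","wrist"):
    m=env.camera_model(n);print(n,m)
    cv2.imwrite(f"pics/{n}0.png",env.get_image(n))
E
```

```text
{'t': 0.0, 'joints': array([-0.02263531,  0.33285046, -0.06468277,  1.46091599,  0.02160466,
        1.34989346, -0.08849459]), 'dq': array([ 1.31063136e-04,  5.68311663e-05,  1.91004195e-03, -2.02901437e-04,
        5.26989093e-04, -1.20608891e-03,  2.97223689e-04]), 'joint_efforts': array([ 4.98105128e-04, -6.25449800e+01,  4.97091911e-02, -3.91610491e+01,
        1.63588714e-02,  9.83294769e-03, -6.01235030e-06]), 'ee_pos': array([6.24638743e-01, 5.60650214e-06, 2.30541350e-01]), 'ee_rot': array([-3.14022285e+00,  7.32443525e-05,  1.57084229e+00]), 'force': array([ 0.2652532 ,  0.37913968, -0.3095135 ]), 'ft_torque': array([-0.04885756,  0.01830929,  0.02410599]), 'grip_force': 0.0, 'width': 0.08533376538619886}
scene {'fx': 380.8126942311604, 'fy': 380.8126942311604, 'cx': 321.0863419501927, 'cy': 194.45778819381272, 'rvec': array([ 2.06420503,  0.71410831, -0.35470237]), 'tvec': array([-0.44365757, -0.16581275,  1.36804054])}
side {'fx': 472.0699599765951, 'fy': 472.0699599765951, 'cx': 319.8291013948863, 'cy': 197.8503116560058, 'rvec': array([ 2.04159542, -0.51705984,  0.28511846]), 'tvec': array([-0.49240362,  0.19327537,  1.43729939])}
wrist {'fx': 321.9418255645636, 'fy': 321.9418255645636, 'cx': 321.1945006775494, 'cy': 198.60624511208388, 'rvec': array([-2.86021310e+00, -3.66194509e-04,  8.41635317e-04]), 'tvec': array([-0.62457521, -0.03524953,  0.37811272])}
```

View pics/scene0.png

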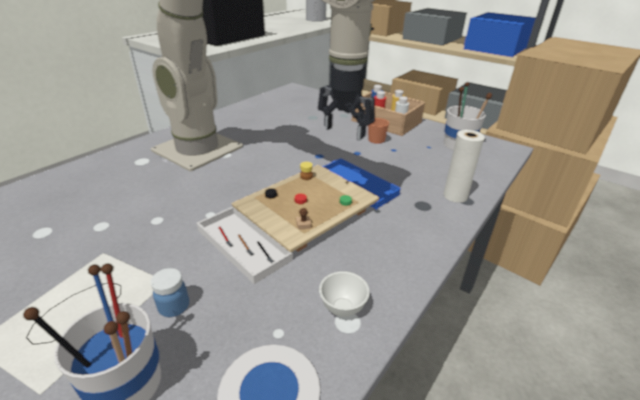

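View pics/side0.png

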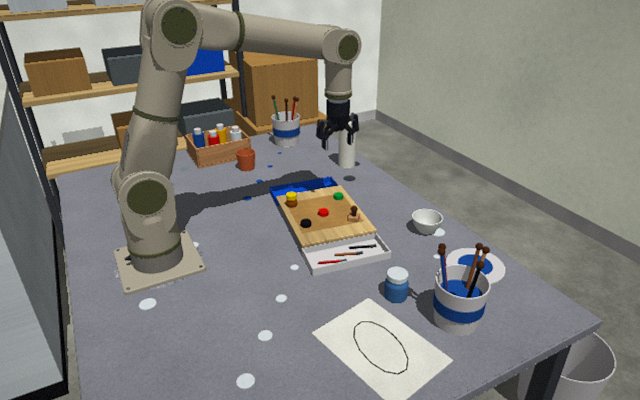

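View pics/wrist0.png

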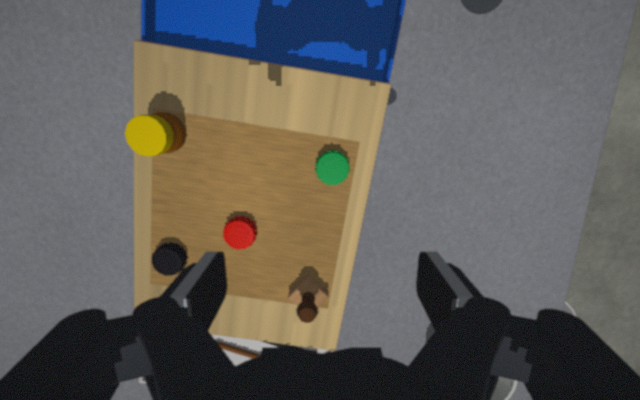

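The wrist picture looks along world +y (up in the image). In it are green (332,167), red (240,233), black (169,258), pot lid (149,136) and stamp knob (307,310), with the blue tray at the +y edge. The scene and side views show the same layout, so I triangulate from all three.

```bash
cat > h.py <<'E'
import numpy as np, cv2
def P(m): 
    R=cv2.Rodrigues(np.array(m["rvec"]))[0]; return R,np.array(m["tvec"])
def ray(m,px):
    R,t=P(m); d=R.T@np.array([(px[0]-m["cx"])/m["fx"],(px[1]-m["cy"])/m["fy"],1]); return -R.T@t,d/np.linalg.norm(d)
def plane(m,px,z):
    c,d=ray(m,px); return c+d*(z-c[2])/d[2]
def tri(obs):
    A=np.zeros((3,3));b=np.zeros(3)
    for m,px in obs:
        c,d=ray(m,px);M=np.eye(3)-np.outer(d,d);A+=M;b+=M@c
    return np.linalg.solve(A,b)
E
python3 - <<'E'
from rig import env
from h import *
np.set_printoptions(precision=4,suppress=True)
W,S,D=[env.camera_model(n) for n in("wrist","scene","side")]
o=dict(green=[(333,166),(346,199.5),(338,195.5)],red=[(240,232),(301,198),(323.5,211.5)],black=[(169,257),(271,192.5),(306,222.5)],lid=[(149,136),(306,167),(292,196)],knob=[(307,312),(305,211),(354,209)])
for k,(a,b,c) in o.items():
    print(k,tri([(W,a),(S,b),(D,c)]),tri([(W,a),(D,c)]),tri([(W,a),(S,b)]), plane(W,a,dict(lid=.085,knob=.09).get(k,.056)))
for k,p in dict(TL=(135,42),TR=(390,83),BR=(337,351)).items(): print(k,plane(W,p,.04))
print("potbase",plane(W,(172,131),.04),"stampbase",[plane(W,p,.05) for p in[(291,290),(325,292),(308,292)]])
I=cv2.imread("pics/wrist0.png")[30:370,110:410]
cv2.imwrite("pics/w0c.png",cv2.resize(I,None,fx=1.75,fy=1.75,interpolation=cv2.INTER_CUBIC))
E
```

```text
green [0.6367 0.0111 0.0486] [0.6374 0.0117 0.0482] [0.636  0.0116 0.048 ] [0.6364 0.0135 0.056 ]
red [ 0.5382 -0.061   0.0496] [ 0.5387 -0.0603  0.0498] [ 0.5366 -0.0604  0.0481] [ 0.539 -0.057  0.056]
black [ 0.4568 -0.0918  0.0487] [ 0.4578 -0.0905  0.0486] [ 0.4545 -0.0911  0.0469] [ 0.4602 -0.0861  0.056 ]
lid [0.4707 0.0427 0.0767] [0.4713 0.0435 0.0775] [0.4673 0.0445 0.0736] [0.473  0.0454 0.085 ]
knob [ 0.6112 -0.1365  0.0808] [ 0.6105 -0.1385  0.0796] [ 0.611  -0.1352  0.0825] [ 0.6103 -0.1306  0.09  ]
TL [0.449  0.1288 0.04  ]
TR [0.6917 0.0924 0.04  ]
BR [ 0.6444 -0.2227  0.04  ]
potbase [0.4733 0.0464 0.04  ] stampbase [array([ 0.5904, -0.1302,  0.05  ]), array([ 0.6291, -0.1328,  0.05  ]), array([ 0.6097, -0.1328,  0.05  ])]
```

View pics/w0c.png

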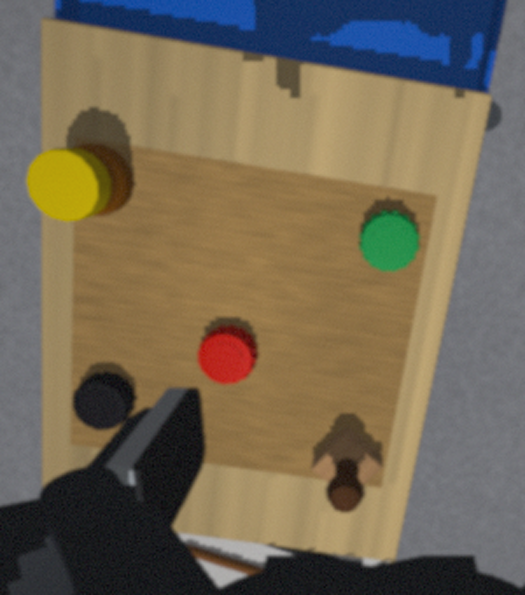

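The crop confirms the caps' places and shows black straight behind the pot along the sweep direction. The board yaw works out at about −8.5°, with a board frame origin near (0.547, −0.048). I turn the tool to the board's axes, shut the fingers, come down partway behind green and measure again from there.

```bash
python3 -m pendant '[-1,-0.5,0.2,0,0,0,0.75, -1,-0.5,0.15,0,0,0,0.73, -1,0,0,1,0,0,0, -1,0,0,1,0,0,0, -1,0,0,1,0,0,0, -1,0,0,0,0,0,0, -1,0,0,0,0,0,0, -1,0,0,0,0,0,0, -1,0,0,0,0,0,0]'
python3 - <<'E'
from rig import env
import cv2,json
m=env.camera_model("wrist");I=env.get_image("wrist");cv2.imwrite("pics/wrist1.png",I)
json.dump({k:(v if isinstance(v,float) else list(v)) for k,v in m.items()},open("w1.json","w"))
print(env.read_state()["ee_pos"],env.read_state()["width"])
E
```

```text
t: 0.9
ee_pos: [0.6357, -0.0302, 0.1438]
ee_rot: [3.138, -0.001, 1.423]
force: [-0.2, 0.2, 0.6]
width: 0.0002
grip_force: 0.0
[ 0.63557635 -0.03025244  0.14369704] 0.00023907577729395443
```

View pics/wrist1.png

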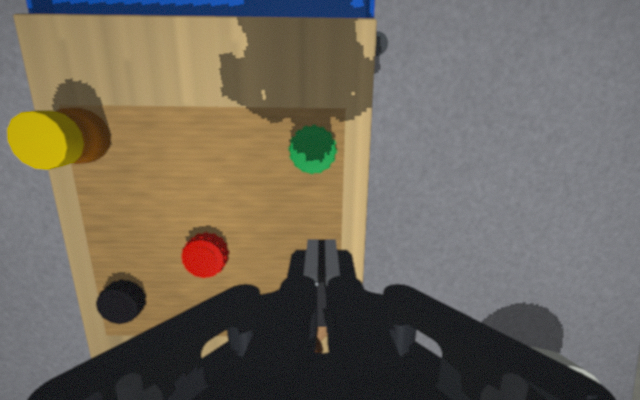

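The caps are now at green (312,149), red (204,256) and black (121,300), with the pot lid at (45,140). The board's far corners are (16,15) and (375,17). The shut fingertips sit just behind green.

```bash
cat >> h.py <<'E'
O=np.array([.5466,-.0476]);X=np.array([.989,-.148]);Y=np.array([.148,.989])
def tob(p): d=np.array(p[:2])-O; return np.array([d@X,d@Y])
E
python3 - <<'E'
from rig import env
from h import *
import json
np.set_printoptions(precision=4,suppress=True)
m0={'fx': 321.9418255645636, 'fy': 321.9418255645636, 'cx': 321.1945, 'cy': 198.60625,'rvec':[-2.86021310e+00, -3.66194509e-04,  8.41635317e-04],'tvec':[-0.62457521, -0.03524953,  0.37811272]}
m1=json.load(open("w1.json"))
S,D=[env.camera_model(n) for n in("scene","side")]
o=dict(green=[(333,167),(312.5,149),.056],red=[(240,233),(204,256),.056],black=[(169,258),(121,300),.056],lid=[(149,136),(44,140),.085],TL=[(135,42),(16,15),.04],TR=[(390,83),(375,17),.04])
for k,(a,b,z) in o.items():
    q=plane(m1,b,z);print(k,tri([(m0,a),(m1,b)]),q,tob(q))
print("scene+side",tri([(S,(346,199.5)),(D,(338,195.5))]),tri([(S,(301,198)),(D,(323.5,211.5))]))
print("tcp",tob(env.read_state()["ee_pos"]))
E
```

```text
green [0.6362 0.0119 0.0547] [0.636  0.0118 0.056 ] [0.0796 0.0719]
red [ 0.5384 -0.0588  0.0544] [ 0.5391 -0.0581  0.056 ] [-0.0058 -0.0115]
black [ 0.455  -0.0918  0.0464] [ 0.4626 -0.0863  0.056 ] [-0.0773 -0.0507]
lid [0.4704 0.0452 0.08  ] [0.4747 0.0452 0.085 ] [-0.0848  0.0812]
TL [0.4488 0.1293 0.0391] [0.4499 0.1294 0.04  ] [-0.1219  0.1607]
TR [0.6915 0.0923 0.0403] [0.6915 0.0924 0.04  ] [0.1226 0.1599]
scene+side [0.6367 0.009  0.0498] [ 0.5389 -0.0634  0.0511]
tcp [0.0854 0.0303]
```

Heights come out at 0.054–0.055 for the cap tops (text: 0.056) and 0.040 for the board, so they agree. Next I lower the tips behind green.

```bash
python3 -m pendant '[-1,0,-0.2,1,0,0,0, -1,0,0,1,0,0,0, -1,0,0,0.8,0,0,0, -1,0,0,0.3,0,0,0, -1,0,0,0,0,0,0, -1,0,0,0,0,0,0]'
```

```text
t: 1.45
ee_pos: [0.6294, -0.0294, 0.0498]
ee_rot: [3.14, -0.0, 1.423]
force: [0.6, 0.1, 0.3]
width: -0.0003
grip_force: 0.0
```

```bash
python3 -m pendant '[-1,0.2,0,0.07,0,0,0, -1,0.3,0,0,0,0,0, -1,0.3,0,0,0,0,0, -1,0.3,0,0,0,0,0, -1,0.3,0,0,0,0,0, -1,0.3,0,0,0,0,0, -1,0.3,0,0,0,0,0, -1,0.3,0,0,0,0,0]'
python3 - <<'E'
from rig import env
import cv2
from h import *
cv2.imwrite("pics/wrist2.png",env.get_image("wrist"));print(tob(env.read_state()["ee_pos"]),env.read_state()["ee_pos"])
E
```

```text
t: 2.12
ee_pos: [0.6388, 0.04, 0.0463]
ee_rot: [3.142, -0.0, 1.423]
force: [0.2, 0.7, -0.3]
width: 0.0001
grip_force: 0.1
[0.07788498 0.10276328] [0.63883491 0.04250366 0.04625346]
```

View pics/wrist2.png

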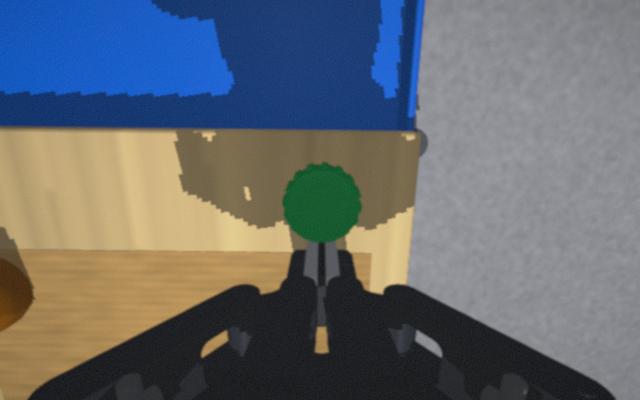

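Green is centred ahead of the tips at (322,203), and the tray edge is at row 128. I push it over, then lift.

```bash
python3 -m pendant '[-1,0.25,0,0,0,0,0, -1,0.25,0,0,0,0,0, -1,0.25,0,0,0,0,0, -1,0.25,0,0,0,0,0, -1,0.25,0,0,0,0,0, -1,0.25,0,0,0,0,0, -1,0.1,0,0,0,0,0, -1,0,0,0,0,0,0, -1,-0.3,0,-0.6,0,0,0, -1,-0.3,0,-0.9,0,0,0, -1,0,0,-0.5,0,0,0, -1,0,0,0,0,0,0]' && python3 -m pendant '[-1,-0.9,-0.4,0,0,0,0, -1,-0.9,-0.4,0,0,0,0, -1,-0.9,-0.4,0,0,0,0, -1,-0.9,-0.4,0,0,0,0.7, -1,-0.9,-0.3,0,0,0,0.7, -1,-0.9,-0.1,0,0,0,0.67, -1,0,0,0,0,0,0, -1,0,0,0,0,0,0,-1,0,0,0,0,0,0]'
python3 - <<'E'
from rig import env
import cv2
from h import *
cv2.imwrite("pics/wrist3.png",env.get_image("wrist"));cv2.imwrite("pics/side3.png",env.get_image("side"));s=env.read_state();print(tob(s["ee_pos"]),s["ee_pos"],s["ee_rot"])
E
```

```text
t: 3.17
ee_pos: [0.6452, 0.0673, 0.1104]
ee_rot: [3.136, -0.001, 1.421]
force: [0.6, 1.3, 1.1]
width: -0.0002
grip_force: 0.0
t: 3.92
ee_pos: [0.5545, -0.0802, 0.106]
ee_rot: [-3.141, -0.0, 1.217]
force: [0.8, -0.2, 0.0]
width: -0.0002
grip_force: 0.0
[ 0.0128303  -0.03021423] [ 0.55481726 -0.07937996  0.10597988] [-3.14137889e+00 -4.44201262e-04  1.21808216e+00]
```

View pics/wrist3.png

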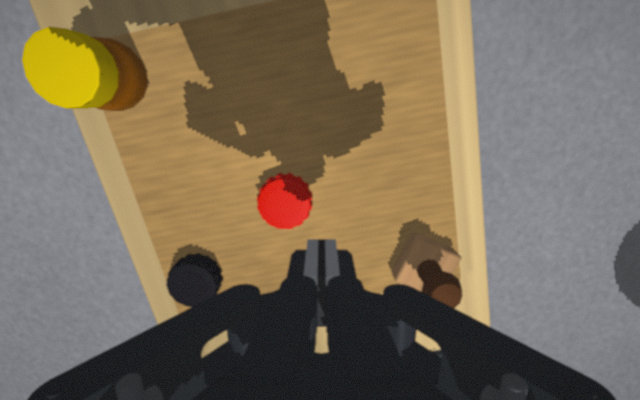

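Red is at (285,201), ahead of and left of the tips. Black (194,279) and the stamp are clear of the path. I shift back and left, go down, then push red along the 12° diagonal.

```bash
python3 -m pendant '[-1,-0.5,-0.37,0,0,0,0, -1,-0.43,-0.37,0,0,0,0, -1,0,0,0,0,0,0, -1,0,0,0.8,0,0,0, -1,0,0,0.8,0,0,0, -1,0,0,0.4,0,0,0, -1,0,0,0,0,0,0, -1,0,0,0,0,0,0]'
python3 - <<'E'
from rig import env
from h import *
s=env.read_state();p=tob(s["ee_pos"]);print(p,s["ee_pos"],s["force"])
d=np.array([-.0058,-.0115])-p;a=.207
print("red in tool x,y",d@[np.sin(a),np.cos(a)],d@[np.cos(a),-np.sin(a)])
E
```

```text
t: 4.68
ee_pos: [0.5241, -0.0985, 0.0461]
ee_rot: [-3.141, 0.0, 1.217]
force: [-0.1, 0.4, 0.9]
width: 0.0001
grip_force: 0.0
[-0.01474814 -0.05365852] [ 0.52407319 -0.09848428  0.04610169] [-0.06617736  0.35674166  0.93734011]
red in tool x,y 0.04309758339620599 9.248821228653552e-05
```

```bash
python3 -m pendant '[-1,0.2,0,0,0,0,0, -1,0.3,0,0,0,0,0, -1,0.35,0,0,0,0,0, -1,0.35,0,0,0,0,0, -1,0.35,0,0,0,0,0, -1,0.35,0,0,0,0,0, -1,0.35,0,0,0,0,0, -1,0.35,0,0,0,0,0, -1,0.35,0,0,0,0,0, -1,0.35,0,0,0,0,0, -1,0.35,0,0,0,0,0, -1,0.35,0,0,0,0,0]'
python3 - <<'E'
from rig import env
from h import *
m=env.camera_model("wrist");I=env.get_image("wrist").astype(int);k=(I[...,2]>70)&(I[...,1]<I[...,2]*.3)&(I[...,0]<I[...,2]*.3)
y,x=np.where(k);print(len(x));c=(x.mean(),y.mean());s=env.read_state();p=plane(m,c,.055);print(c,tob(p),tob(s["ee_pos"]),s["ee_pos"][2])
E
```

```text
t: 5.68
ee_pos: [0.566, 0.0144, 0.0462]
ee_rot: [3.142, -0.0, 1.216]
force: [0.6, -0.7, 0.3]
width: 0.0
grip_force: 0.1
4589
(np.float64(315.8749182828503), np.float64(203.07779472651993)) [0.01386212 0.09473878] [0.01021883 0.06684707] 0.04628657143932986
```

Red is still centred on the tips. Now the rest of the push over the edge, then lift and look at the tray.

```bash
python3 -m pendant '[-1,0.3,0,0,0,0,0, -1,0.3,0,0,0,0,0, -1,0.3,0,0,0,0,0, -1,0.3,0,0,0,0,0, -1,0.3,0,0,0,0,0, -1,0.3,0,0,0,0,0, -1,0.3,0,0,0,0,0, -1,0.3,0,0,0,0,0, -1,0.3,0,0,0,0,0, -1,0.3,0,0,0,0,0, -1,0,0,0,0,0,0, -1,0,0,0,0,0,0]' && python3 -m pendant '[-1,-0.3,0,-0.7,0,0,0, -1,-0.3,0,-0.9,0,0,0, -1,-0.4,0,-0.9,0,0,-1, -1,0,0,-0.9,0,0,-1, -1,0,0,0,0,0,-0.07, -1,0,0,0,0,0,0, -1,0,0,0,0,0,0]'
python3 - <<'E'
from rig import env
import cv2
from h import *
cv2.imwrite("pics/wrist4.png",env.get_image("wrist"));s=env.read_state();print(tob(s["ee_pos"]),s["ee_pos"],s["ee_rot"])
E
```

```text
t: 6.73
ee_pos: [0.597, 0.0984, 0.0461]
ee_rot: [-3.142, -0.0, 1.217]
force: [0.3, -0.2, 1.2]
width: 0.0001
grip_force: 0.0
t: 7.32
ee_pos: [0.5862, 0.0692, 0.1477]
ee_rot: [-3.141, 0.0, 1.421]
force: [-0.9, 0.0, -1.1]
width: 0.0001
grip_force: 0.0
[0.02156823 0.12148454] [0.58590971 0.06935318 0.14717119] [-3.14017468e+00  5.46147080e-04  1.42137076e+00]
```

View pics/wrist4.png

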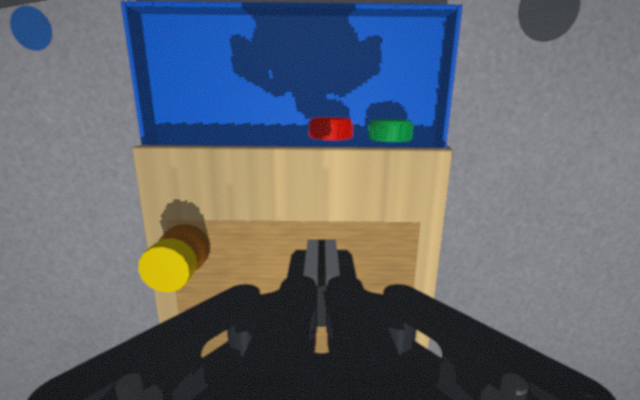

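Red (331,128) and green (391,130) are in the tray close to its near wall. They look as if they stand on their rims, so I check with an enlarged composite.

Run:
```python
from rig import env
import cv2,numpy as np
w=cv2.imread("pics/wrist4.png")[95:155,280:430]
sc=env.get_image("scene");sd=env.get_image("side")
f=lambda I,a:cv2.resize(I,a,interpolation=cv2.INTER_CUBIC)
a=f(w,(750,300));b=np.hstack([f(sc[155:215,310:410],(375,225)),f(sd[165:225,265:365],(375,225))])
cv2.imwrite("pics/c5.png",np.vstack([a,b]))
```

```text
(no output)
```

View pics/c5.png

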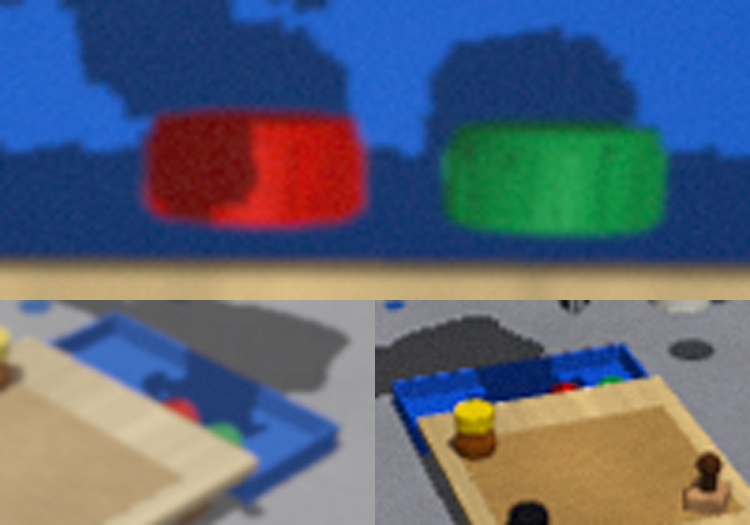

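Both caps stand upright on their rims, about 8 mm clear of the board edge. I deal with that after black. Black goes first: round to its robot side, then push it away from the pot's line.

```bash
python3 -m pendant '[-1,-0.97,-0.84,0,0,0,0, -1,-0.97,-0.84,0,0,0,0, -1,-0.97,-0.84,0,0,0,0, -1,-0.97,-0.84,0,0,0,0, -1,-0.97,-0.84,0,0,0,0, -1,-0.94,-0.84,0,0,0,0, -1,0,0,0,0,0,0, -1,0,0,0,0,0,0, -1,0,0,0,0,0,0]'
python3 - <<'E'
from rig import env
from h import *
s=env.read_state();print(tob(s["ee_pos"]),s["ee_pos"],s["ee_rot"])
for n in("scene","side"):
    I=env.get_image(n);cv2.imwrite(f"pics/{n}6.png",I)
m=env.camera_model("wrist");I=env.get_image("wrist");cv2.imwrite("pics/wrist6.png",I)
k=(I.max(2)<60)
n,l,st,c=cv2.connectedComponentsWithStats(k.astype(np.uint8))
for i in range(1,n):
    if 300<st[i,4]<8000: print(st[i],c[i],tob(plane(m,c[i],.055)))
E
```

```text
t: 8.22
ee_pos: [0.4116, -0.0794, 0.1481]
ee_rot: [3.141, -0.0, 1.423]
force: [0.3, 0.3, 0.1]
width: -0.0
grip_force: 0.0
[-0.12875497 -0.05146848] [ 0.41164738 -0.07944579  0.14807484] [ 3.14140442e+00 -2.24990335e-04  1.42264308e+00]
[ 356  185   45   46 1550] [377.98516129 207.7       ] [-0.08493899 -0.05479686]
[572 229  51  35 807] [593.99256506 242.72986369] [ 0.08756182 -0.08355404]
```

Black measures (−0.084, −0.054) in the board frame, against the earlier (−0.079, −0.052). I go down and push it 80 mm sideways.

```bash
python3 -m pendant '[-1,-0.05,-0.1,1,0,0,0, -1,0,0,1,0,0,0, -1,0,0,0.9,0,0,0, -1,0,0,0.45,0,0,0, -1,0,0,0,0,0,0, -1,0,0,0,0,0,0]' && python3 -m pendant '[-1,0,0.3,0,0,0,0, -1,0,0.3,0,0,0,0, -1,0,0.3,0,0,0,0, -1,0,0.3,0,0,0,0, -1,0,0.3,0,0,0,0, -1,0,0.3,0,0,0,0, -1,0,0.3,0,0,0,0, -1,0,0.3,0,0,0,0, -1,0,0.2,0,0,0,0, -1,0,0,0,0,0,0]'
cat > blk.py <<'E'
from rig import env
from h import *
s=env.read_state();print(tob(s["ee_pos"]),s["ee_pos"],s["ee_rot"][2])
m=env.camera_model("wrist");I=env.get_image("wrist");cv2.imwrite("pics/wrist_b.png",I)
n,l,st,c=cv2.connectedComponentsWithStats((I.max(2)<60).astype(np.uint8))
for i in range(1,n):
    if 300<st[i,4]: print(st[i],c[i],tob(plane(m,c[i],.053)))
E
python3 blk.py
```

```text
t: 8.87
ee_pos: [0.4082, -0.0804, 0.0474]
ee_rot: [-3.14, 0.0, 1.424]
force: [1.1, -0.2, 1.4]
width: -0.0001
grip_force: 0.0
t: 9.7
ee_pos: [0.4866, -0.0925, 0.0477]
ee_rot: [3.141, -0.0, 1.423]
force: [-0.6, -0.0, -0.3]
width: 0.0002
grip_force: 0.0
[-0.05267191 -0.05331636] [ 0.48661816 -0.09253331  0.04770188] 1.4228525350320895
[   29   230   586   170 46801] [324.79002585 345.74836008] [-0.05087502 -0.09960177]
[ 571  300   69   73 2454] [607.66911165 331.0798696 ] [ 0.09122819 -0.0908145 ]
```

```bash
python3 -m pendant '[-1,0,-0.5,0,0,0,0, -1,0,-0.4,-0.5,0,0,0, -1,-0.5,0,-1,0,0,0, -1,-0.9,0.6,-0.6,0,0,0, -1,-0.9,0.7,0,0,0,0, -1,0,0.6,0,0,0,0, -1,0,0,0,0,0,0, -1,0,0,0,0,0,0]' && python3 blk.py
```

```text
t: 10.42
ee_pos: [0.5046, -0.165, 0.1103]
ee_rot: [-3.141, -0.0, 1.423]
force: [0.1, 0.7, 0.1]
width: -0.0
grip_force: 0.0
[-0.02416354 -0.12229535] [ 0.5046036  -0.16497097  0.11033667] 1.4225653050249187
[ 295   87   59   61 2618] [323.63521772 117.37051184] [-0.02279534 -0.05787924]
[473 138  49  36 743] [491.23283984 151.01884253] [ 0.0808661  -0.07801788]
[   28   241   589   159 45030] [321.12891406 350.92267377] [-0.02424252 -0.2270565 ]
[372 261  96  24 624] [413.24198718 272.45352564] [ 0.03932353 -0.16171869]
```

Run:
```python
import cv2
I=cv2.imread("pics/wrist_b.png");n,l,st,c=cv2.connectedComponentsWithStats((I.max(2)<45).astype("uint8"))
for i in range(1,n):
    if 200<st[i,4]: print(st[i],c[i])
```

```text
[ 296   88   57   59 2499] [323.67627051 117.2805122 ]
[   29   241   587   159 41826] [321.38373261 350.54917994]
[372 262  77  22 485] [409.89072165 271.84123711]
```

Black is at (−0.023, −0.056), straight ahead and now clear of the pot (pot edge at bx = −0.065). I go down behind it and push.

```bash
python3 -m pendant '[-1,0.4,0.04,0.8,0,0,0, -1,0,0,0.9,0,0,0, -1,0,0,0.43,0,0,0, -1,0,0,0,0,0,0, -1,0,0,0,0,0,0]' && python3 -m pendant '[-1,0.2,0,0,0,0,0, -1,0.3,0,0,0,0,0, -1,0.35,0,0,0,0,0, -1,0.35,0,0,0,0,0, -1,0.35,0,0,0,0,0, -1,0.35,0,0,0,0,0, -1,0.35,0,0,0,0,0, -1,0.35,0,0,0,0,0, -1,0.35,0,0,0,0,0, -1,0.35,0,0,0,0,0, -1,0.35,0,0,0,0,0, -1,0.35,0,0,0,0,0]' && python3 blk.py
```

```text
t: 10.88
ee_pos: [0.5067, -0.1527, 0.0466]
ee_rot: [-3.14, -0.0, 1.423]
force: [-0.2, 0.2, 1.1]
width: 0.0002
grip_force: 0.0
t: 11.88
ee_pos: [0.5256, -0.0336, 0.0468]
ee_rot: [3.142, -0.0, 1.423]
force: [-0.2, 0.2, 0.7]
width: -0.0003
grip_force: 0.1
[-0.02282889  0.01072249] [ 0.52560968 -0.03361713  0.04680568] 1.422792210445944
[   28   162   587   238 48577] [320.86925911 336.97729378] [-0.02302167 -0.02954361]
```

Black is right at the tips (top row 162, as green was). I push it over, a little quicker at the edge so that it tumbles flat, then lift and check the tray by colour.

```bash
python3 -m pendant '[-1,0.4,0,0,0,0,0, -1,0.45,0,0,0,0,0, -1,0.5,0,0,0,0,0, -1,0.6,0,0,0,0,0, -1,0.7,0,0,0,0,0, -1,0.8,0,0,0,0,0, -1,0.8,0,0,0,0,0, -1,0.4,0,0,0,0,0, -1,0.1,0,0,0,0,0, -1,0,0,0,0,0,0, -1,0,0,0,0,0,0]' && python3 -m pendant '[-1,-0.3,0,-0.7,0,0,0, -1,-0.3,0,-0.9,0,0,0, -1,-0.4,0.5,-0.9,0,0,0, -1,0,0.5,-0.9,0,0,0, -1,0,0.4,0,0,0,0, -1,0,0,0,0,0,0, -1,0,0,0,0,0,0]'
python3 - <<'E'
from rig import env
from h import *
import json
m=env.camera_model("wrist");I=env.get_image("wrist");cv2.imwrite("pics/wrist7.png",I);s=env.read_state();print(tob(s["ee_pos"]),s["ee_pos"])
json.dump({k:(v if isinstance(v,float) else list(v)) for k,v in m.items()},open("w7.json","w"))
J=I.astype(int);B,G,R=J[...,0],J[...,1],J[...,2]
for nm,k in dict(red=(R>70)&(G<R*.35)&(B<R*.35),green=(G>60)&(R<G*.5)&(B<G*.7),black=(J.max(2)<45)).items():
    n,l,st,c=cv2.connectedComponentsWithStats(k.astype(np.uint8))
    for i in range(1,n):
        if 150<st[i,4]<9000: print(nm,st[i],c[i],[tob(plane(m,c[i],z)) for z in(.012,.036)])
E
```

```text
t: 12.85
ee_pos: [0.5465, 0.1047, 0.0467]
ee_rot: [-3.141, 0.001, 1.421]
force: [0.0, 0.2, 0.2]
width: -0.0003
grip_force: 0.0
t: 13.43
ee_pos: [0.5833, 0.0686, 0.1484]
ee_rot: [-3.141, 0.001, 1.42]
force: [-0.3, 0.8, 0.1]
width: 0.0001
grip_force: 0.0
[0.01835778 0.12081217] [0.58263515 0.06916336 0.14783861]
red [314 117  41  21 813] [334.11070111 126.9704797 ] [array([0.03008387, 0.17412882]), array([0.02914468, 0.17564349])]
green [373 118  43  22 859] [393.87077998 128.75203725] [array([0.08071304, 0.17256275]), array([0.07540878, 0.17421243])]
black [246  85  43  20 800] [266.7925  94.6225] [array([-0.02557634,  0.20027266]), array([-0.02171671,  0.19953329])]
```

Black is in the tray too (about by 0.20), but all three stand on their rims. The task wants them lying, so I tip them over. Black has 30 mm of space behind it: I lower the tips there and nudge its upper half.

```bash
python3 -m pendant '[-1,0.92,-0.7,0,0,0,0, -1,0.92,-0.7,0,0,0,0, -1,0,0,0.9,0,0,0, -1,0,0,0.9,0,0,0, -1,0,0,0.9,0,0,0, -1,0,0,0,0,0,0, -1,0,0,0,0,0,0]'
python3 - <<'E'
from rig import env
from h import *
s=env.read_state();print(tob(s["ee_pos"]),s["ee_pos"])
m=env.camera_model("wrist");J=env.get_image("wrist");cv2.imwrite("pics/wrist8.png",J)
n,l,st,c=cv2.connectedComponentsWithStats((J.max(2)<45).astype(np.uint8))
for i in range(1,n):
    if 150<st[i,4]: x,y,w,h,a=st[i];print(st[i],[tob(plane(m,(x+w/2,r),.038)) for r in(y,y+h)])
E
```

```text
t: 14.07
ee_pos: [0.5484, 0.1305, 0.0665]
ee_rot: [-3.138, 0.002, 1.423]
force: [0.7, 0.7, -0.2]
width: -0.0003
grip_force: 0.0
[-0.02463008  0.17644524] [0.54835471 0.13054514 0.06653752]
[ 295  173   55   35 1613] [array([-0.02406928,  0.21270283]), array([-0.02403443,  0.19288914])]
[319 241   5  41 172] [array([-0.02457287,  0.17301294]), array([-0.02454928,  0.14653371])]
[   29   266   585   134 25838] [array([-0.02455871,  0.15711563]), array([-0.02446943,  0.05694076])]
```

```bash
python3 -m pendant '[-1,0,0,0.6,0,0,0, -1,0,0,0.6,0,0,0, -1,0,0,0.1,0,0,0, -1,0,0,0,0,0,0, -1,0.15,0,0,0,0,0, -1,0.15,0,0,0,0,0, -1,0.15,0,0,0,0,0, -1,0.15,0,0,0,0,0, -1,0.15,0,0,0,0,0, -1,0.15,0,0,0,0,0, -1,0.1,0,0,0,0,0, -1,0,0,0,0,0,0]' && python3 -m pendant '[-1,-0.4,0,0,0,0,0, -1,-0.3,0,-0.9,0,0,0, -1,0,0,-0.9,0,0,0, -1,0,0,-0.9,0,0,0, -1,0,0,-0.9,0,0,0, -1,0,0,0,0,0,0, -1,0,0,0,0,0,0]'
python3 - <<'E'
from rig import env
from h import *
s=env.read_state();print(tob(s["ee_pos"]),s["ee_pos"])
m=env.camera_model("wrist");J=env.get_image("wrist");cv2.imwrite("pics/wrist9.png",J);J=J.astype(int)
B,G,R=J[...,0],J[...,1],J[...,2]
for nm,k in dict(red=(R>70)&(G<R*.35)&(B<R*.35),green=(G>60)&(R<G*.5)&(B<G*.7),black=(J.max(2)<45)).items():
    n,l,st,c=cv2.connectedComponentsWithStats(k.astype(np.uint8))
    for i in range(1,n):
        if 150<st[i,4]<20000: x,y,w,h,a=st[i];print(nm,st[i],[tob(plane(m,(x+w/2,r),z)) for r,z in((y,.038),(y+h,.038),(y+h/2,.02))])
E
```

```text
t: 15.12
ee_pos: [0.5546, 0.1619, 0.0289]
ee_rot: [3.142, -0.0, 1.424]
force: [0.3, 0.1, 0.1]
width: 0.0
grip_force: 0.0
t: 15.7
ee_pos: [0.5525, 0.139, 0.1384]
ee_rot: [3.139, -0.001, 1.422]
force: [-0.1, -0.6, -0.4]
width: -0.0002
grip_force: 0.0
[-0.02179181  0.18540887] [0.55248826 0.13898989 0.13842818]
red [361 194  42  27 969] [array([0.02598053, 0.19035786]), array([0.0271389 , 0.16795635]), array([0.03018271, 0.17356482])]
green [ 418  195   44   28 1020] [array([0.07144059, 0.18947735]), array([0.07380963, 0.16616508]), array([0.07965826, 0.17214171])]
black [302 124  26  14 216] [array([-0.02604964,  0.24374864]), array([-0.02610929,  0.23359273]), array([-0.02635527,  0.23738086])]
black [318 241   7  45 241] [array([-0.02129979,  0.15074203]), array([-0.02131183,  0.10935317]), array([-0.02122739,  0.12113887])]
```

Run:
```python
import cv2,numpy as np
J=cv2.imread("pics/wrist9.png").astype(int);B,R=J[...,0],J[...,2]
k=(B<R+35)&(J.max(2)<80);k[235:]=0
n,l,st,c=cv2.connectedComponentsWithStats(k.astype(np.uint8))
for i in range(1,n):
    if 100<st[i,4]: print(st[i],c[i])
x0,y0=285,110
print(J[y0:y0+70:4,x0:x0+70:5].max(2))
```

```text
[   0    0  104   48 2579] [35.29236138 17.13687476]
[ 297  124   41   42 1299] [317.03233256 144.54657429]
[[219 221 127 122 121 122 122 119 128 220 220 219 221 222]
 [221 222 153 123 123 124 121 122 123 221 222 221 220 223]
 [221 220 220 202 123 125 122 127 122 222 222 223 221 220]
 [220 221 222 195 122 122 117 115 120 152 223 224 222 222]
 [221 221 222 123 116  32  31  35  41 120 169 221 221 223]
 [222 222 221 116  33  31  37  33  42  46 133 224 223 222]
 [221 221 197  58  29  22  32  43  51  47 109 223 223 223]
 [222 222 215  47  54  51  50  52  48  51  50 222 223 225]
 [222 223 200  50  55  50  47  53  49  53  52 225 225 224]
 [221 222 181  50  49  49  53  54  52  52  55 215 224 223]
 [222 224 218  48  47  52  53  52  50  59  54 224 224 224]
 [222 224 221  81  52  51  53  57  55  51  56 224 225 225]
 [224 224 223 179  49  53  51  57  53  55 215 225 224 225]
 [224 224 224 223 168  57  58  59  59 139 225 226 225 226]
 [222 224 224 225 223 192 121 177 179 226 225 226 225 226]
 [223 224 225 224 226 225 226 225 227 225 225 225 227 225]
 [223 224 224 225 226 225 226 226 224 226 226 225 226 226]
 [224 225 223 225 224 226 225 226 226 224 227 226 227 225]]
```

Black now shows as a round 41×42 px disc, so it lies flat. Red and green leave only about 7 mm behind them. I tilt the tool 45° so that one fingertip corner can reach in behind each cap's top edge.

```bash
python3 -m pendant '[-1,0,0.83,0,0,0,0, -1,0,0.83,0,0,0,0, -1,0,0,0,0,-0.98,0, -1,0,0,0,0,-0.98,0, -1,0,0,0,0,-0.98,0, -1,0,0,0,0,-0.98,0, -1,0,0,0,0,-0.98,0, -1,0,0,0,0,-0.98,0, -1,0,0,0,0,-0.98,0, -1,0,0,0,0,-0.98,0, -1,0,0,0,0,0,0, -1,0,0,0,0,0,0]'
python3 - <<'E'
from rig import env
from h import *
from scipy.spatial.transform import Rotation as Ro
s=env.read_state();R=Ro.from_euler("xyz",s["ee_rot"]).as_matrix();print(tob(s["ee_pos"]),s["ee_pos"]);
for i in range(3): print(tob(R[:,i][:2]+O),R[2,i])
print(s["joints"])
E
```

```text
t: 16.75
ee_pos: [0.5999, 0.133, 0.1341]
ee_rot: [-3.136, 0.785, 1.428]
force: [-0.1, 0.1, 0.7]
width: -0.0001
grip_force: 0.0
[0.02596943 0.18651904] [0.59988725 0.13301934 0.13412026]
[-0.00432382  0.70741075] -0.7067983103561907
[1.00000257 0.00229331] -0.0038220962190267382
[-0.00108288 -0.70681665] -0.7074047922216293
[-0.64451249  0.72409012  0.08172484  1.31205748  0.51013492  1.66544395
 -0.81248327]
```

```bash
python3 -m pendant '[-1,0.34,0.07,0.8,0,0,0, -1,0.34,0,0.8,0,0,0, -1,0.34,0,0.8,0,0,0, -1,0,0,0.07,0,0,0, -1,0,0,0,0,0,0, -1,0,0,0,0,0,0]'
python3 - <<'E'
from rig import env
from h import *
s=env.read_state();print(tob(s["ee_pos"]),s["ee_pos"],s["force"])
I=env.get_image("scene");J=env.get_image("side");W=env.get_image("wrist")
f=lambda I,a:cv2.resize(I,a,interpolation=cv2.INTER_CUBIC)
cv2.imwrite("pics/c10.png",np.vstack([np.hstack([f(I[140:220,290:410],(400,267)),f(J[140:220,260:380],(400,267))]),f(W,(528,330)) if 0 else cv2.copyMakeBorder(f(W,(528,330)),0,0,0,272,0)]))
E
```

```text
t: 17.25
ee_pos: [0.5992, 0.1019, 0.0646]
ee_rot: [3.139, 0.782, 1.42]
force: [0.8, 0.3, -0.2]
width: 0.0002
grip_force: 0.0
[0.02990556 0.15560931] [0.59920546 0.10186785 0.06461445] [ 0.84264514  0.28143475 -0.16104288]
```

View pics/c10.png

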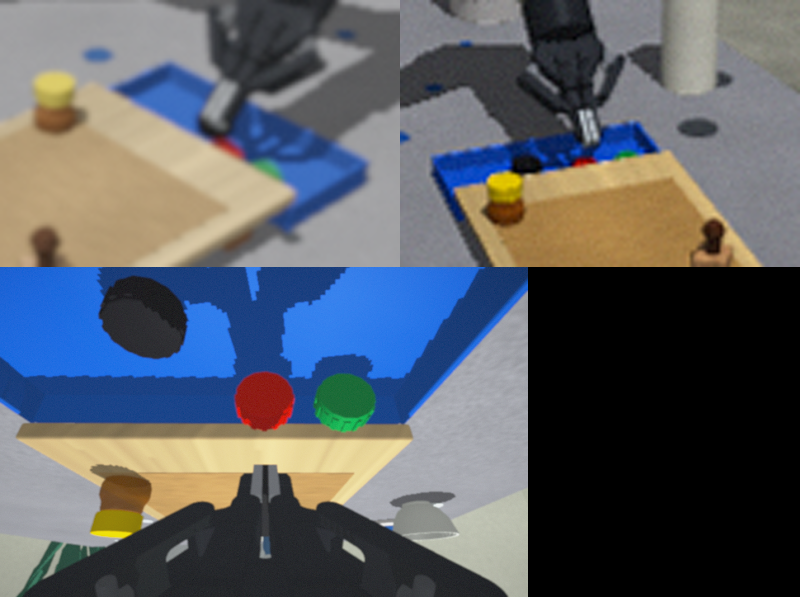

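The composite shows black lying flat in the tray, with red (264,401) and green (345,403) on their rims and the tips lined up with red. I come down in small steps, watching the force.

```bash
python3 -m pendant '[-1,0.18,-0.05,0.18,0,0,0, -1,0.18,0,0.18,0,0,0, -1,0,0,0,0,0,0, -1,0,0,0,0,0,0, -1,0,0,0,0,0,0]' && python3 -m pendant '[-1,0.05,0,0.05,0,0,0, -1,0,0,0,0,0,0, -1,0,0,0,0,0,0]'
```

```text
t: 17.82
ee_pos: [0.5968, 0.1024, 0.0473]
ee_rot: [-3.141, 0.784, 1.423]
force: [-0.5, -1.2, -0.2]
width: 0.0002
grip_force: 0.0
t: 18.07
ee_pos: [0.5969, 0.1023, 0.0453]
ee_rot: [3.142, 0.784, 1.423]
force: [0.4, 0.0, -0.3]
width: 0.0002
grip_force: 0.0
```

```bash
python3 -m pendant '[-1,0.035,0,0.035,0,0,0, -1,0,0,0,0,0,0, -1,0,0,0,0,0,0]' && python3 -m pendant '[-1,0.03,0,0.03,0,0,0, -1,0,0,0,0,0,0, -1,0,0,0,0,0,0]'
```

```text
t: 18.32
ee_pos: [0.5971, 0.1024, 0.0442]
ee_rot: [3.141, 0.784, 1.422]
force: [-0.7, 0.1, 3.3]
width: -0.0001
grip_force: 1.2
t: 18.57
ee_pos: [0.5973, 0.1026, 0.0437]
ee_rot: [3.14, 0.784, 1.422]
force: [-0.4, 2.4, 8.5]
width: 0.0003
grip_force: 3.7
```

The contact is on the board's edge (force up and toward +y), which puts the corner about 1–2 mm below the cap's top edge. I push +y slowly.

```bash
python3 -m pendant '[-1,0.05,0,-0.05,0,0,0, -1,0.06,0,-0.06,0,0,0, -1,0.08,0,-0.06,0,0,0, -1,0.08,0,-0.06,0,0,0, -1,0.08,0,-0.06,0,0,0, -1,0.08,0,-0.08,0,0,0, -1,0.08,0,-0.08,0,0,0, -1,0.08,0,-0.08,0,0,0, -1,0,0,0,0,0,0]'
cat > cl.py <<'E'
from rig import env
from h import *
s=env.read_state();print(tob(s["ee_pos"]),s["ee_pos"],s["force"])
m=env.camera_model("wrist");J=env.get_image("wrist");cv2.imwrite("pics/wl.png",J);J=J.astype(int)
B,G,R=J[...,0],J[...,1],J[...,2]
for nm,k in dict(red=(R>70)&(G<R*.35)&(B<R*.35),green=(G>60)&(R<G*.5)&(B<G*.7)).items():
    n,l,st,c=cv2.connectedComponentsWithStats(k.astype(np.uint8))
    for i in range(1,n):
        if 150<st[i,4]<20000: x,y,w,h,a=st[i];print(nm,st[i],[tob(plane(m,(x+w/2,r),z)) for r,z in((y,.02),(y+h,.02),(y+h/2,.02))])
E
python3 cl.py
```

```text
t: 19.32
ee_pos: [0.6001, 0.127, 0.0407]
ee_rot: [-3.14, 0.783, 1.425]
force: [-0.2, 1.1, 0.2]
width: -0.0001
grip_force: 0.0
[0.0270293  0.18060011] [0.60005945 0.1270088  0.04065779] [-0.18395465  1.13516456  0.21000837]
red [ 291  153   74   61 3748] [array([0.02931188, 0.23744862]), array([0.03033249, 0.18731318]), array([0.02974179, 0.21633039])]
green [ 383  194   70   68 3584] [array([0.07002818, 0.20752702]), array([0.0956916 , 0.11067348]), array([0.07993411, 0.1701421 ])]
```

Red has tipped over and spans by 0.187–0.237, flat. Now the same for green.

```bash
python3 -m pendant '[-1,-0.35,0,-0.35,0,0,0, -1,-0.35,0,-0.35,0,0,0, -1,-0.295,0.83,0.295,0,0,0, -1,-0.295,0.83,0.295,0,0,0, -1,0,0,0,0,0,0, -1,0,0,0,0,0,0]' && python3 -m pendant '[-1,0.2,0,0.2,0,0,0, -1,0.2,0,0.2,0,0,0, -1,0.06,0,0.06,0,0,0, -1,0,0,0,0,0,0, -1,0,0,0,0,0,0]' && python3 cl.py
```

```text
t: 19.87
ee_pos: [0.6471, 0.0917, 0.073]
ee_rot: [3.138, 0.784, 1.417]
force: [-0.2, 0.3, 1.0]
width: -0.0002
grip_force: 0.0
t: 20.28
ee_pos: [0.6455, 0.0942, 0.0511]
ee_rot: [-3.14, 0.784, 1.424]
force: [0.2, 0.5, -0.1]
width: -0.0004
grip_force: 0.0
[0.07684391 0.15483562] [0.64551183 0.09415599 0.05114556] [ 0.23883855  0.52364327 -0.077183  ]
red [ 162   90   90   79 5556] [array([0.03943536, 0.23151134]), array([0.02535188, 0.18590281]), array([0.03351924, 0.21235232])]
green [ 288  149   74   74 4232] [array([0.07823035, 0.20052836]), array([0.07908976, 0.12787637]), array([0.07857666, 0.17125267])]
```

```bash
python3 -m pendant '[-1,0.08,0.04,0.06,0,0,0, -1,0.07,0,0.06,0,0,0, -1,0,0,0,0,0,0, -1,0,0,0,0,0,0]' && python3 -m pendant '[-1,0.03,0,0.03,0,0,0, -1,0,0,0,0,0,0, -1,0,0,0,0,0,0]'
```

```text
t: 20.67
ee_pos: [0.6471, 0.0942, 0.0455]
ee_rot: [-3.141, 0.784, 1.423]
force: [0.9, -0.7, 0.5]
width: -0.0001
grip_force: 0.0
t: 20.92
ee_pos: [0.6473, 0.0942, 0.0446]
ee_rot: [3.141, 0.784, 1.422]
force: [0.2, -0.4, 0.7]
width: -0.0001
grip_force: 0.2
```

```bash
python3 -m pendant '[-1,0.03,0,0.03,0,0,0, -1,0,0,0,0,0,0, -1,0,0,0,0,0,0]' && python3 cl.py
```

```text
t: 21.17
ee_pos: [0.6475, 0.0943, 0.0441]
ee_rot: [3.14, 0.784, 1.422]
force: [-0.4, 1.8, 5.9]
width: 0.0001
grip_force: 2.3
[0.07877174 0.15531932] [0.64748999 0.09434904 0.04408484] [-0.43393254  1.78018317  5.8720693 ]
red [ 153  104   93   79 5720] [array([0.04062341, 0.23286573]), array([0.02516067, 0.18600186]), array([0.03419996, 0.21339779])]
green [ 283  161   76   76 4417] [array([0.07860701, 0.20242198]), array([0.07861429, 0.12329727]), array([0.07860987, 0.17131618])]
```

Same contact signature as with red, so I push +y.

```bash
python3 -m pendant '[-1,0.05,0,-0.05,0,0,0, -1,0.06,0,-0.06,0,0,0, -1,0.08,0,-0.06,0,0,0, -1,0.08,0,-0.06,0,0,0, -1,0.08,0,-0.06,0,0,0, -1,0.08,0,-0.08,0,0,0, -1,0.08,0,-0.08,0,0,0, -1,0.08,0,-0.08,0,0,0, -1,0,0,0,0,0,0]' && python3 cl.py
```

```text
t: 21.97
ee_pos: [0.6517, 0.1192, 0.0435]
ee_rot: [3.138, 0.783, 1.422]
force: [0.1, 0.1, 1.9]
width: 0.0001
grip_force: 0.0
[0.07921514 0.18049815] [0.65165487 0.11918466 0.04347493] [0.07324415 0.10911344 1.87133126]
red [ 177  147   78   63 3892] [array([0.04036096, 0.2372584 ]), array([0.02590435, 0.18627873]), array([0.03427577, 0.21579961])]
green [ 286  188   69   50 2964] [array([0.07882972, 0.20778114]), array([0.07882606, 0.14850815]), array([0.07882817, 0.18265335])]
```

Green's outline differs from red's, so it may only be partly tipped. I lift and compare its shape from above.

```bash
python3 -m pendant '[-1,-0.35,0,-0.35,0,0,0, -1,-0.5,0,-0.5,0,0,0, -1,-0.5,0,-0.5,0,0,0, -1,0,0,0,0,0,0, -1,0,0,0,0,0,0, -1,0,0,0,0,0,0]' && python3 cl.py
python3 - <<'E'
import cv2,numpy as np
J=cv2.imread("pics/wl.png");print(J[180:300:6,270:380:8,1])
E
```

```text
t: 22.52
ee_pos: [0.6508, 0.1177, 0.1002]
ee_rot: [3.141, 0.783, 1.422]
force: [0.3, -0.6, -0.7]
width: -0.0001
grip_force: 0.0
[0.07859492 0.17887476] [0.65080124 0.11767096 0.10019744] [ 0.32175411 -0.56849299 -0.72172146]
red [ 201   60   65   63 3213] [array([0.03718276, 0.22900257]), array([0.02695311, 0.18595435]), array([0.03263169, 0.20985086])]
green [ 292   68   61   61 3012] [array([0.07919595, 0.22448583]), array([0.07937356, 0.18066447]), array([0.07927503, 0.20497331])]
[[188 186 181 184 185 171 183 184 187 180 176 182 183 186]
 [189 187 181 180 183 173 184 186 188 181 179 185 181 190]
 [189 185 182 184 187 174 184 186 185 180 179 184 184 193]
 [190 187 183 183 186 177 183 185 188 179 180 185 182 196]
 [192 190 185 184 188 176 185 187 189 179 183 185 184 190]
 [195 187 183 184 187 180 185 189 189 180 185 188 190 189]
 [155 145 153 154 157 153 155 154 150 152 164 184 195 186]
 [148 144 143 139 137 139 141 142 140 141 148 182 196 170]
 [148 145 141 144 144 144 142 143 145 143 164 184 195 143]
 [143 139 147 145 141 143 144 143 144 144 182 187 193 139]
 [147 144 143 145 143 100  71  94 101 140 186 195 188 144]
 [146 144 142 141 139  94  57  86  94 144 183 200 156 145]
 [142 143 138  68  36  93  55  87  92  37 144 196 147 146]
 [145 142 142  33  36  90  49  84  93  28  33 196 147 145]
 [142 142 146  37  40  93  50  83  91  41  38 180 144 147]
 [144 143 133  32  41  90  46  80  94  33  30 150 144 147]
 [141 144 115  30  34  89  60  83  77  31  37 141 143 146]
 [163 168  33  34  39  31  68  80  37  34  35  32 145 146]
 [184 148  28  27  36  33  48  31  37  29  33  36 142 145]
 [ 36  33  32  32  35  33  49  35  27  37  32  33  36  40]]
```

Green now has the same outline as red (61×61 against 65×63 px) with its centre at by 0.203, so it has fallen flat. I raise the arm clear and check heights and the bystanders from the fixed cameras.

```bash
python3 -m pendant '[-1,0,0,-1,0,0.98,0, -1,0,0,-1,0,0.98,0, -1,0,0,-1,0,0.98,0, -1,0,0,-0.6,0,0.98,0, -1,0,0,0,0,0.98,0, -1,-1,0,0,0,0.98,0, -1,-1,0,0,0,0.98,0, -1,-1,0,0,0,0.98,0, -1,0,0,-0.5,0,0,0, -1,0,0,0,0,0,0, -1,0,0,0,0,0,0, -1,0,0,0,0,0,0]' && python3 cl.py
python3 - <<'E'
from rig import env
from h import *
J=env.get_image("wrist");m=env.camera_model("wrist")
def col(J,nm):
    J=J.astype(int);B,G,R=J[...,0],J[...,1],J[...,2]
    k=dict(yel=(R>120)&(G>100)&(B<60),red=(R>70)&(G<R*.35)&(B<R*.35),green=(G>60)&(R<G*.5)&(B<G*.7),black=(J.max(2)<70)&(B<R+35))[nm]
    n,l,st,c=cv2.connectedComponentsWithStats(k.astype(np.uint8));return [(st[i],c[i].round(1)) for i in range(1,n) if 150<st[i,4]<12000]
for nm in("red","green","black","yel"):
    for st,c in col(J,nm): print(nm,st,c,tob(plane(m,c,.085 if nm=="yel" else .016)))
for n in("scene","side"):
    a=cv2.imread(f"pics/{n}0.png").astype(int);b=env.get_image(n).astype(int);cv2.imwrite(f"pics/{n}_end.png",b)
    box=dict(scene=dict(pot=(296,160,18,22),stamp=(296,205,18,25)),side=dict(pot=(283,189,18,20),stamp=(345,203,16,20)))[n]
    for k,(x,y,w,h) in box.items(): print(n,k,"mean abs change",abs(a-b)[y:y+h,x:x+w].mean().round(1))
E
```

```text
t: 23.57
ee_pos: [0.6468, 0.097, 0.2159]
ee_rot: [-3.14, -0.0, 1.425]
force: [-0.0, 1.0, -0.4]
width: 0.0
grip_force: 0.0
[0.07768342 0.15784588] [0.64678759 0.09700881 0.21593838] [-0.02444206  0.98345206 -0.41520811]
red [260 117  32  33 796] [array([0.03123312, 0.21780799]), array([0.03003774, 0.18428261]), array([0.03064378, 0.20127971])]
green [308 122  31  34 789] [array([0.0796359 , 0.21300971]), array([0.07981974, 0.1781534 ]), array([0.07972649, 0.1958338 ])]
red [261 117  32  33 790] [276.2 133. ] [0.03011073 0.20176633]
green [308 122  31  34 789] [322.9 138.1] [0.07886981 0.19671912]
black [  0   0  33  46 658] [10.9 18.8] [-0.21887663  0.30762651]
black [206  92  34  34 909] [222.8 108.5] [-0.02364435  0.2261651 ]
yel [ 126  250   45   36 1066] [144.8 267.9] [-0.08833256  0.08204285]
scene pot mean abs change 0.7
scene stamp mean abs change 0.8
side pot mean abs change 8.5
side stamp mean abs change 2.9[ WARN:0@1.834] global loadsave.cpp:1063 imwrite_ Unsupported depth image for selected encoder is fallbacked to CV_8U.
```

All three caps show as round discs inside the tray. The pot and stamp are unchanged (0.7–0.8 grey levels in the scene view); the side view's larger change at the pot fits the moved arm shadow. I hand the job in.

```bash
python3 -c "
from rig import env
print(env.close_job())"
```

```text
the job is handed in; nothing more can be done
None
```

The job is handed in: all three caps lie flat in the blue tray, and the ink pot and stamp are where they were; the caps landed on their rims at first, so I also tipped each one flat inside the tray with the closed fingers.

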